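# Sweep beech pieces off the sorting board into the stock drawer

## Robot

A 6-joint arm with a two-finger parallel gripper is mounted at the origin on the work surface. World frame = base frame: x ahead of the robot, y to its left, z up, the work surface at z = 0. Lengths are in m, angles in rad, forces in N, time in s.
With the tool pointing down it reaches from about 0.375 to 0.9 m from the base axis. Payload 3.1 kg.
Tool frame: the origin (TCP) lies on the centre line of the jaws, within the pads' length; the fingertips stand ahead of it and the grasp point (between the pads) lies 3 mm ahead of it (robot.tip_reach is the z of the fingertips in the tool frame, in m); z points along the fingers, y is the line along which they close (so a half turn about z gives the same grasp; the last joint's range is limited). The gripper opens to 87 mm and grips with 3 to 60 N. Pads are 19 mm wide; open, the fingers measure 117 mm over their backs; the gripper's body (75 mm by 190 mm) begins 51 mm behind the grasp point.
Start: joints at [0.922, 0.527, 1.433, -0, 1.181, -0.178], TCP at [0.283, 0.557, 0.245] pointing down, gripper open.
Joint ranges: [-3.08, 3.08], [-0.75, 2.2], [0.22, 2.44], [-1.43, 4.57], [0, 2.65], [-2.85, 2.85]. Speed limits (rad/s): [2.79, 2.79, 3.14, 3.14, 3.14, 3.14].

## Interface

Orientations are given as a unit quaternion [x, y, z, w].
In Python, from rig import sensors, eyes, ticket, robot gives the robot as it stands.
- The arm moves only by the tool drive_tool, never from a script. Its argument "deltas" is a list that holds one entry, the list of rows, each a list of 6 numbers: the shift along the tool's x, y, z in mm, then the turn, a rotation vector about the tool's x, y, z in rad. A call has 1 to 8 rows; each row shifts and turns the commanded pose from where the row before left it, along the tool's axes as they then stand; what a row does not reach is not made up. A row lasts 1/12 s, in which the tool goes at most 41.7 mm and 7.16 degrees, less where a joint would pass 70% of its speed; a pose out of reach is approached as far as the arm can. A call is refused whole if a number of a shift passes 41.7 or a number of a turn 0.125, either way. A call with a gripper value outside its range is refused whole. "gripper" is the opening in per cent of the stroke, from 0 (shut) to 100 (fully open), set as the call begins (left out, the last holds). The fingers move at their own pace and stop on an object; "squeeze" is the grip in N (left out, the last holds). Time passes only in rows, so rows that do not move let the fingers close. It gives the time, the measured TCP pose, the force, the opening and the grip force at its end, in the units of the state.
- sensors.get_obs(): the state, without advancing time (a new reading comes with each control period).
- eyes.camera(name): name is "scene" or "top"; returns a dict with "img" (420x560x3 uint8, red, green, blue), "fov_y" (degrees; the focal length in pixels is half the picture's height over the tangent of half this angle, whatever the lens; pixels are square), "cx", "cy" (the principal point, pixels), "xyz" and "attitude" of the camera in the world. Camera axes: x right, y up, looking along -z (the intrinsics and any distortion apply to the point x, -y, -z); pixel columns grow to the right and rows downward; lengths in m; the calibration is good to about 2 mm. A picture is of the moment at which its call begins. There is no depth.
- ticket.hand_in(): hands the job in; it is judged then, once.
The state is a dict: "time": time; "q": joint angles; "joint_velocities": joint speeds; "joint_torque": joint torques, N m; "position": TCP position; "tool_rot": TCP orientation; "ft_force": force on the tool from outside, world axes, zero at the start; "moment": the same for the moment, N m; "grip_width": finger opening in m; "grip_force": force on a finger pad.
Only numpy, scipy, OpenCV 4.12 (cv2) and the standard library are available. Lean on these libraries where they do the work, as an engineer would, in place of code of your own. Each camera call takes 0.05 s, during which the arm holds its last target. There are 200 camera calls.

## Task

Using the fingers like a broom, sweep the three small flat beech pieces (round, square and oblong) across the white sorting board and over its edge into the open drawer standing against it, so that all three lie inside the drawer. Only push them along the board: pick nothing up. Leave the turned finial, the glue bottle and the arched handrail piece standing where they are.

Things in the scene. Friction and masses are not known exactly. Their poses are not given: they have to be found in the camera images.
- board: White-topped plywood sorting board, fixed, 300 mm along its x, 320 mm along its y, top 40 mm above the bench. Origin: centre of its underside on the bench; z up. Its y = +160 mm edge is the one the drawer stands against; no lip on any edge.
- drawer: Open wooden drawer, fixed on the bench, one long side 1 mm from the board's +y edge; axes parallel to the board's, up to 15 mm off its middle along x. Outside 280 mm along x, 170 mm along y; walls 8, floor 6 mm thick. Rim 37 mm above the bench (3 mm under the board's top), but the far (+y) front is 45 mm high, 65 mm at its ends. Origin: centre of its underside. Pieces pushed off the board drop in.
- disc: Loose beech disc, 46 mm across, 20 mm thick, about 30 g, lying flat on the board. Origin: its centre, 10 mm above the board's top. The three pieces lie side by side along the board's x, about 78 mm apart, in any order.
- square: Loose beech square, 44 x 44 mm, 20 mm thick, about 40 g, flat on the board. Origin: its centre, 10 mm above the board's top; x and y along its sides.
- oblong: Loose beech oblong, 58 mm along its x, 34 mm along its y, 20 mm thick, about 40 g, flat on the board. Origin: its centre, 10 mm above the board's top.
- finial: Bystander: loose turned wooden finial, standing upright on the board near one corner of the drawer's edge, far (+x) side; 30 mm across, 52 mm high, about 80 g. Origin: centre of its underside.
- glue: Bystander: loose white glue bottle with an orange cap, standing on the bench to the left (+y) of the drawer; 56 mm across, 150 mm high. Origin: centre of its underside.
- bend: Bystander: loose arched (half-ring) handrail piece standing on its two ends on the bench to the right (-y) of the board; 118 mm along its x, 36 mm along its y, 63 mm high. Origin: at bench level, midway between its ends.
Mind the look-alikes: they are no part of the job. Leave any green look-alike of the disc alone. Leave any purple look-alike of the oblong alone.

How it is judged:
At the end, for the whole second after the job is handed in: The centre of each of the three pieces is inside the drawer's walls (within 132 mm of its middle along x and 77 mm along y) and lower than 44 mm above the bench, at rest (under 30 mm/s); finial, glue bottle and handrail piece upright (within 0.2 rad) and within 15 mm of where they started (x of disc in the frame of drawer between -0.132 and 0.132 m and y of disc in the frame of drawer between -0.077 and 0.077 m and z of each of disc, square, oblong in the frame of drawer below 0.044 m and linear speed of each of disc, square, oblong below 0.03 m/s and x of square in the frame of drawer between -0.132 and 0.132 m and y of square in the frame of drawer between -0.077 and 0.077 m and x of oblong in the frame of drawer between -0.132 and 0.132 m and y of oblong in the frame of drawer between -0.077 and 0.077 m and distance of each of finial, glue, bend from where it was at the start of the episode below 0.015 m and angle between each of finial, glue, bend's own z axis and vertical below 0.2 rad); the robot touches nothing.
It fails at once if a beech piece is lifted (its centre more than 18 mm higher than when it lies flat on the board) (z of any of disc, square, oblong in the frame of board above 0.068 m).
It fails at once if the finial is knocked over or shifted more than 15 mm (distance of finial from where it was at the start of the episode above 0.015 m or angle between finial's own z axis and vertical above 0.2 rad).
It fails at once if the glue bottle is knocked over or shifted more than 15 mm (distance of glue from where it was at the start of the episode above 0.015 m or angle between glue's own z axis and vertical above 0.2 rad).
It fails at once if the handrail bend is knocked over or shifted more than 15 mm (distance of bend from where it was at the start of the episode above 0.015 m or angle between bend's own z axis and vertical above 0.2 rad).
It also fails if it takes over 67 s, if anything falls off the work surface, if the arm or the gripper's body presses on something with over 40 N, if the wrist force passes 120 N, or if a joint passes its speed limit or range.

## Working session

There is one attempt and no reset: what is moved stays moved. The work goes in short steps, Python scripts to look and compute and a tool call to move; the robot and the scene stay as the last step left them, time stands still between calls to the robot, and variables do not carry over. Pictures are saved under pics/ and viewed, at most 10 in all, crops included, and the job is handed in when it is done.

Besides the shell and the picture viewer there is one more tool, called after ">>>" as name(argument=value, ...) on one line, values as JSON. drive_tool: Moves the arm, as the interface text tells. Its arguments: {"type":"object","properties":{"deltas":{"type":"array"},"gripper":{"type":"number"},"squeeze":{"type":"number"}},"required":["deltas"]}

```bash
ls; mkdir -p pics; cat > h.py <<'E'
import numpy as np,cv2
from scipy.spatial.transform import Rotation as R
from rig import sensors,eyes,ticket,robot
def ray(c,uv,z):
    f=c["img"].shape[0]/2/np.tan(np.radians(c["fov_y"])/2)
    d=R.from_quat(c["attitude"]).apply([(uv[0]-c["cx"])/f,-(uv[1]-c["cy"])/f,-1])
    p=np.array(c["xyz"]);return p+d*(z-p[2])/d[2]
E
python3 - <<'E'
from h import *
for n in("scene","top"):
    c=eyes.camera(n);cv2.imwrite(f"pics/{n}0.png",c["img"][...,::-1]);print({k:v for k,v in c.items() if k!="img"})
o=sensors.get_obs();print(o,robot.tip_reach)
E
```

```text
pics
{'fov_y': 53.5919486294003, 'cx': 286.87068961952355, 'cy': 209.10772060201376, 'xyz': array([1.32940547, 0.41068482, 0.69718292]), 'attitude': array([0.23680892, 0.38775561, 0.75422937, 0.47403077])}
{'fov_y': 42.80453995110571, 'cx': 280.67153974960695, 'cy': 209.86967499578722, 'xyz': array([0.29997628, 0.01946458, 1.44052784]), 'attitude': array([-0.06320718,  0.06389519,  0.7107941 , -0.69763458])}
{'time': 0.1, 'q': array([ 9.22536291e-01,  5.28395370e-01,  1.43374811e+00, -1.63374806e-05,
        1.18137316e+00, -1.78522027e-01]), 'joint_velocities': array([-1.68426691e-03, -1.63971851e-03, -1.30211530e-03, -1.34926862e-05,
        1.86108766e-04,  1.38817352e-03]), 'joint_torque': array([-4.77244175e-04, -4.40989387e+01, -1.77149445e+01,  6.34966604e-02,
        5.34054113e-02, -1.35548643e-05]), 'position': array([0.28253135, 0.55682565, 0.2436641 ]), 'tool_rot': array([ 2.32712458e-01,  9.72545108e-01, -8.83993879e-04, -3.79531508e-04]), 'ft_force': array([-0.77196406, -0.23234109, -0.97893914]), 'moment': array([ 4.37408416e-02,  3.15341646e-05, -1.28409570e-02]), 'grip_force': 0.0, 'grip_width': 0.08670611183103732} 0.022
```

View pics/top0.png

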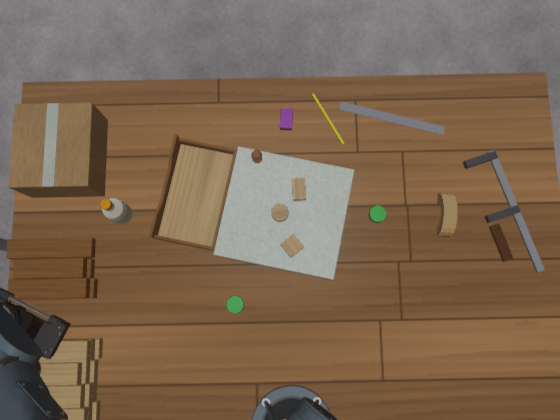

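View pics/scene0.png

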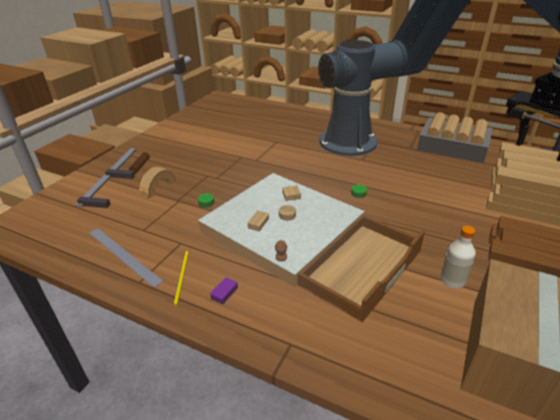

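The top view shows the board's corners at about (237,149), (354,167), (335,276) and (216,255). The oblong is at (299,189), the disc at (280,213), the square at (292,246) and the finial at (257,156). The drawer is left of the board and the glue bottle is at (115,210). The scene view agrees.

```bash
python3 - <<'E'
from h import *
c=eyes.camera("top");img=c["img"]
hsv=cv2.cvtColor(img,cv2.COLOR_RGB2HSV)
m=((hsv[...,1]<60)&(hsv[...,2]>140)).astype(np.uint8)
m=cv2.morphologyEx(m,cv2.MORPH_OPEN,np.ones((3,3)))
cs,_=cv2.findContours(m,cv2.RETR_EXTERNAL,cv2.CHAIN_APPROX_NONE)
k=max(cs,key=cv2.contourArea)
P=np.array([ray(c,p[0],.04)[:2] for p in k])
(b,s,a)=cv2.minAreaRect((P*1000).astype(np.float32));print("board",b,s,a);bx=cv2.boxPoints((b,s,a));print(bx)
reg=np.zeros_like(m);cv2.fillPoly(reg,[cv2.convexHull(k)],1)
w=((reg==1)&(hsv[...,1]>70)).astype(np.uint8)
cs,_=cv2.findContours(w,cv2.RETR_EXTERNAL,cv2.CHAIN_APPROX_NONE)
for q in cs:
    if cv2.contourArea(q)<40: continue
    Q=np.array([ray(c,p[0],.06)[:2]*1000 for p in q]).astype(np.float32)
    print(cv2.contourArea(q),q.mean(0),[np.round(v) for v in cv2.minAreaRect(Q)])
for n,uv,z in[("drawer nearfar corners",(178,138),.065),("",(154,213),.065),("",(207,248),.037),("finial",(257,156),.045),("finialbase",(258,161),.04),("glue",(118,214),.07),("bend",(449,215),.05)]:print(n,np.round(ray(c,uv,z)*1000))
E
```

```text
board (551.890625, 5.8763580322265625) (320.74822998046875, 300.656005859375) 77.21614837646484
[[ 369.80243 -117.25873]
 [ 663.0057  -183.78598]
 [ 733.9788   129.01144]
 [ 440.77557  195.5387 ]]
231.5 [[291.69387755 245.44897959]] [array([457., -11.]), array([41., 42.]), np.float64(37.0)]
189.0 [[279.47727273 212.47727273]] [array([544.,  19.]), array([39., 40.]), np.float64(89.0)]
219.0 [[298.66666667 189.        ]] [array([606., -34.]), array([32., 54.]), np.float64(89.0)]
92.0 [[256.85294118 155.23529412]] [array([700.,  78.]), array([24., 36.]), np.float64(89.0)]
drawer nearfar corners [751. 287.  65.]
 [548. 346.  65.]
 [457. 211.  37.]
finial [703.  77.  45.]
finialbase [690.  74.  40.]
glue [546. 438.  70.]
bend [ 531. -427.   50.]
```

>>> drive_tool(deltas=[[[0,0,0,0,0,0.12],[0,0,0,0,0,0.12],[0,0,0,0,0,0.12],[0,0,0,0,0,0.12],[0,0,0,0,0,0.12],[0,0,0,0,0,0.12],[0,0,0,0,0,0.12],[0,0,0,0,0,0.12]]], gripper=29)

```text
time: 0.82
position: [0.2827, 0.557, 0.2441]
tool_rot: [0.658, 0.753, -0.0, 0.0]
ft_force: [0.1, -0.1, 0.6]
grip_width: 0.0416
grip_force: 0.0
```

>>> drive_tool(deltas=[[[0,0,0,0,0,0.12],[0,0,0,0,0,0.12],[0,0,0,0,0,0.12],[0,0,0,0,0,0.005],[0,0,0,0,0,0],[0,0,0,0,0,0]]])

```text
time: 1.32
position: [0.2828, 0.5572, 0.2444]
tool_rot: [0.781, 0.625, -0.0, 0.0]
ft_force: [0.6, -0.3, 0.7]
grip_width: 0.0255
grip_force: 0.0
```

```bash
cat >> h.py <<'E'
B=np.array([551.9,5.9]);ex=np.array([.975,-.2213]);ey=np.array([.2213,.975])
def st():
    o=sensors.get_obs();p=o["position"]*1000
    r=R.from_quat(o["tool_rot"]).as_matrix();y=r[:2,1]
    print("t %.1f board x %.0f y %.0f z %.0f"%(o["time"],(p[:2]-B)@ex,(p[:2]-B)@ey,p[2]),"tool y ang",np.degrees(np.arctan2(y[1],y[0])),"zax",r[:,2].round(3),o["grip_width"])
E
python3 -c "
from h import *
st()"
```

```text
t 1.3 board x -384 y 478 z 244 tool y ang -12.688822672867664 zax [-0. -0. -1.] 0.025499907141701188
```

>>> drive_tool(deltas=[[[-25,25,0,0,0,0],[-25,25,0,0,0,0],[-25,25,0,0,0,0],[-25,25,0,0,0,0],[-25,25,0,0,0,0],[-25,25,0,0,0,0],[-25,25,0,0,0,0],[-25,25,0,0,0,0]]])

```text
time: 1.98
position: [0.4341, 0.3164, 0.2447]
tool_rot: [0.781, 0.625, 0.0, 0.0]
ft_force: [0.7, 1.2, 0.5]
grip_width: 0.0255
grip_force: 0.0
```

>>> drive_tool(deltas=[[[-31,8,0,0,0,0],[-31,8,0,0,0,0],[-31,8,0,0,0,0],[-31,8,0,0,0,0],[-31,8,0,0,0,0],[-31,8,0,0,0,0],[-31,8,0,0,0,0],[-31,8,0,0,0,0]]])

```text
time: 2.65
position: [0.4407, 0.0604, 0.2448]
tool_rot: [0.781, 0.625, 0.0, 0.0]
ft_force: [0.6, -0.5, -0.6]
grip_width: 0.0258
grip_force: 0.0
```

>>> drive_tool(deltas=[[[-31,8,0,0,0,0],[-31,8,0,0,0,0],[-31,8,0,0,0,0],[-31,8,0,0,0,0],[0,0,40,0,0,0],[0,0,40,0,0,0],[0,0,0,0,0,0],[0,0,0,0,0,0]]])

```text
time: 3.32
position: [0.4429, -0.0657, 0.1631]
tool_rot: [0.781, 0.624, -0.002, -0.003]
ft_force: [-0.5, -0.6, -0.5]
grip_width: 0.0251
grip_force: 0.0
```

```bash
python3 -c "
from h import *
st()"
```

```text
t 3.3 board x -90 y -94 z 163 tool y ang -12.792193920086474 zax [-0.006  0.003 -1.   ] 0.025092163820316205
```

>>> drive_tool(deltas=[[[0,0,32,0,0,0],[0,0,32,0,0,0],[0,0,25,0,0,0],[0,0,6,0,0,0],[0,0,0,0,0,0],[0,0,0,0,0,0]]])

```text
time: 3.82
position: [0.4459, -0.0664, 0.0714]
tool_rot: [0.781, 0.624, 0.001, 0.002]
ft_force: [-0.9, 1.0, 0.4]
grip_width: 0.0252
grip_force: 0.0
```

>>> drive_tool(deltas=[[[8,0,0,0,0,0],[10,0,0,0,0,0],[10,0,0,0,0,0],[10,0,0,0,0,0],[10,0.5,0,0,0,0],[10,0.5,0,0,0,0],[10,0.5,0,0,0,0],[10,0.5,0,0,0,0]]])

```text
time: 4.48
position: [0.4639, 0.0106, 0.0695]
tool_rot: [0.782, 0.624, -0.0, -0.0]
ft_force: [0.1, -0.5, 0.3]
grip_width: 0.0253
grip_force: 0.4
```

```bash
python3 -c "
from h import *
st()
c=eyes.camera('scene');cv2.imwrite('pics/s1.png',cv2.resize(c['img'][130:330,170:450],None,fx=2.5,fy=2.5)[...,::-1])"
```

```text
t 4.5 board x -87 y -15 z 70 tool y ang -12.807920167969808 zax [-0.  0. -1.] 0.02527100377937121
```

View pics/s1.png

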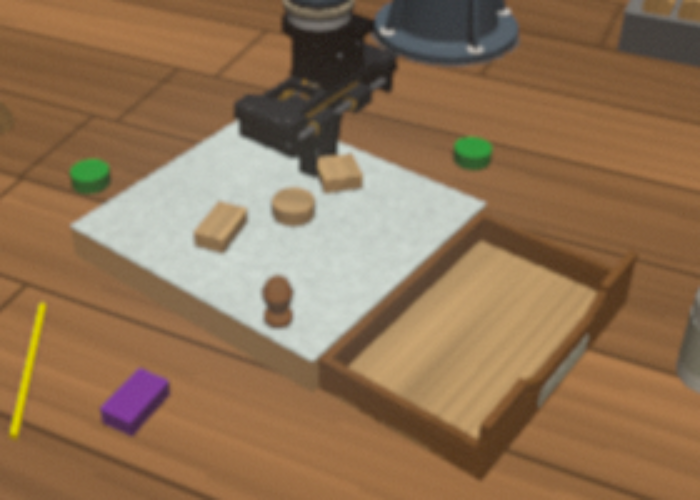

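The square, at about (340,172) in the crop, is moving ahead of the fingers, and the drawer spans nearly the whole board edge. I'm carrying on with the stroke.

>>> drive_tool(deltas=[[[12,0.5,0,0,0,0],[12,0.5,0,0,0,0],[12,0.5,0,0,0,0],[12,0.5,0,0,0,0],[12,0.5,0,0,0,0],[12,0.5,0,0,0,0],[12,0.5,0,0,0,0],[12,0.5,0,0,0,0]]])

```text
time: 5.2
position: [0.489, 0.1031, 0.0694]
tool_rot: [0.782, 0.624, -0.0, -0.0]
ft_force: [-1.4, -0.6, 0.6]
grip_width: 0.0253
grip_force: 0.2
```

>>> drive_tool(deltas=[[[12,0.5,0,0,0,0],[12,0.5,0,0,0,0],[12,0.5,0,0,0,0],[12,0,0,0,0,0],[12,0,0,0,0,0],[12,0,0,0,0,0],[12,0,0,0,0,0],[12,0,0,0,0,0]]])

```text
time: 5.87
position: [0.5117, 0.1959, 0.0701]
tool_rot: [0.781, 0.624, -0.001, 0.0]
ft_force: [-3.9, -9.4, 24.2]
grip_width: 0.0254
grip_force: 11.5
```

>>> drive_tool(deltas=[[[10,0,0,0,0,0],[5,0,0,0,0,0],[0,0,0,0,0,0],[0,0,0,0,0,0]]])

```text
time: 6.2
position: [0.516, 0.2108, 0.0733]
tool_rot: [0.781, 0.624, 0.001, 0.001]
ft_force: [-4.4, -3.4, 25.3]
grip_width: 0.025
grip_force: 12.5
```

```bash
python3 -c "
from h import *
st()
c=eyes.camera('scene');cv2.imwrite('pics/s2.png',cv2.resize(c['img'][130:330,170:450],None,fx=2.5,fy=2.5)[...,::-1])"
```

```text
t 6.2 board x -80 y 192 z 73 tool y ang -12.752539521402158 zax [ 0.003 -0.    -1.   ] 0.02497597023791436
```

View pics/s2.png

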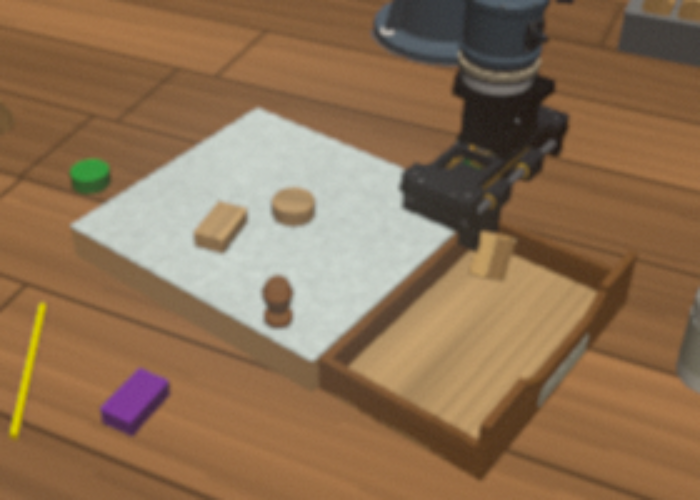

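The square has dropped in at about (493,257) but is tilted and wedged under the fingertips. I'm raising the tool to let it settle.

>>> drive_tool(deltas=[[[0,0,-5,0,0,0],[0,0,-5,0,0,0],[0,0,-10,0,0,0],[0,0,-20,0,0,0],[-20,0,-20,0,0,0],[-40,0,0,0,0,0],[-40,0,0,0,0,0],[0,0,0,0,0,0]]])

```text
time: 6.92
position: [0.4911, 0.108, 0.1298]
tool_rot: [0.783, 0.622, -0.002, -0.0]
ft_force: [-0.9, 0.2, 0.8]
grip_width: 0.025
grip_force: 0.0
```

```bash
python3 -c "
from h import *
st()
c=eyes.camera('scene');cv2.imwrite('pics/s3.png',cv2.resize(c['img'][130:330,170:450],None,fx=2.5,fy=2.5)[...,::-1])"
```

```text
t 6.9 board x -82 y 86 z 130 tool y ang -13.083374852564495 zax [-0.003 -0.002 -1.   ] 0.02502976771393335
```

View pics/s3.png

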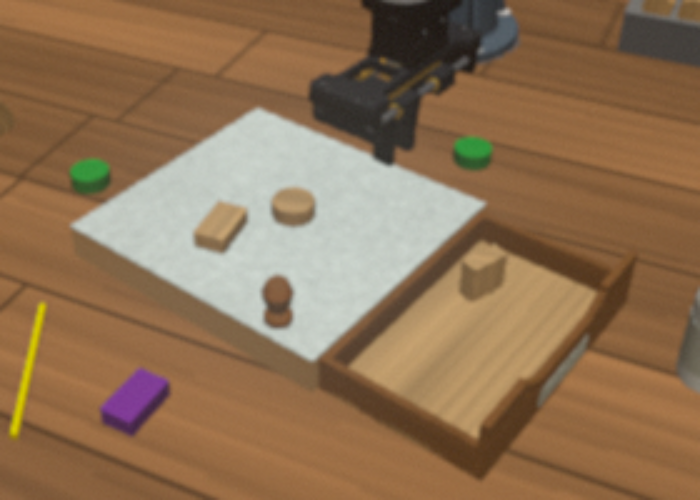

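The square now stands on edge inside the drawer at about (483,272), which counts. Next is the oblong.

>>> drive_tool(deltas=[[[-28,24,0,0,0,0],[-28,24,0,0,0,0],[-28,24,0,0,0,0],[-28,24,0,0,0,0],[-28,24,0,0,0,0],[-28,22,0,0,0,0],[-4,0,0,0,0,0],[0,0,0,0,0,0]]])

```text
time: 7.63
position: [0.5945, -0.0882, 0.1293]
tool_rot: [0.783, 0.623, 0.0, 0.0]
ft_force: [-0.4, 0.6, -0.2]
grip_width: 0.0252
grip_force: 0.0
```

>>> drive_tool(deltas=[[[0,0,25,0,0,0],[0,0,25,0,0,0],[0,0,10,0,0,0],[0,0,0,0,0,0],[0,0,0,0,0,0]]])

```text
time: 8.05
position: [0.5925, -0.0851, 0.0692]
tool_rot: [0.781, 0.624, -0.0, -0.001]
ft_force: [0.7, -0.2, 0.4]
grip_width: 0.0251
grip_force: 0.0
```

```bash
python3 -c "
from h import *
st()"
```

```text
t 8.1 board x 60 y -80 z 69 tool y ang -12.750746321685305 zax [-0.002  0.001 -1.   ] 0.02511195115066691
```

>>> drive_tool(deltas=[[[10,0,0,0,0,0],[10,0,0,0,0,0],[8,0,0,0,0,0],[8,0,0,0,0,0],[10,0,0,0,0,0],[10,0,0,0,0,0],[10,0,0,0,0,0],[10,0,0,0,0,0]]])

```text
time: 8.72
position: [0.6103, -0.0115, 0.0697]
tool_rot: [0.782, 0.624, 0.0, 0.0]
ft_force: [0.4, -0.9, 1.3]
grip_width: 0.025
grip_force: 0.3
```

```bash
python3 -c "
from h import *
st()
c=eyes.camera('scene');cv2.imwrite('pics/s4.png',cv2.resize(c['img'][130:330,170:450],None,fx=2.5,fy=2.5)[...,::-1])"
```

```text
t 8.7 board x 61 y -4 z 70 tool y ang -12.818748178140678 zax [ 0. -0. -1.] 0.025019770754835573
```

View pics/s4.png

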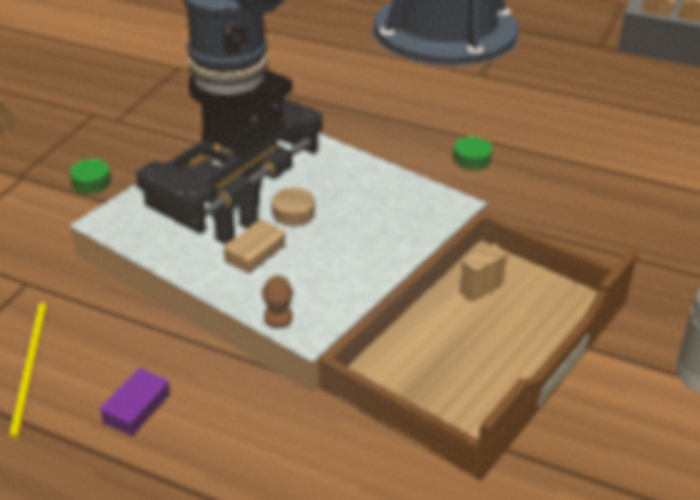

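The oblong at about (255,245) is now square to the fingers and clear of the finial at (278,300).

>>> drive_tool(deltas=[[[12,-0.5,0,0,0,0],[12,-0.5,0,0,0,0],[12,-0.5,0,0,0,0],[12,-0.5,0,0,0,0],[12,-0.5,0,0,0,0],[12,-0.5,0,0,0,0],[12,-0.5,0,0,0,0],[12,-0.5,0,0,0,0]]])

```text
time: 9.43
position: [0.6275, 0.0832, 0.0695]
tool_rot: [0.782, 0.624, -0.0, -0.0]
ft_force: [-0.4, -0.6, -0.3]
grip_width: 0.0253
grip_force: 0.1
```

>>> drive_tool(deltas=[[[12,0,0,0,0,0],[12,0,0,0,0,0],[12,0,0,0,0,0],[12,0,0,0,0,0],[10,0,0,0,0,0],[10,0,0,0,0,0],[10,0,0,0,0,0],[0,0,0,0,0,0]]])

```text
time: 10.1
position: [0.6453, 0.1601, 0.0696]
tool_rot: [0.781, 0.624, 0.001, 0.0]
ft_force: [1.2, -0.4, -0.1]
grip_width: 0.0252
grip_force: 0.0
```

```bash
python3 -c "
from h import *
st()
c=eyes.camera('scene');cv2.imwrite('pics/s5.png',cv2.resize(c['img'][130:330,170:450],None,fx=2.5,fy=2.5)[...,::-1])"
```

```text
t 10.1 board x 57 y 171 z 70 tool y ang -12.748601783328706 zax [ 0.001  0.001 -1.   ] 0.025157460597061088
```

View pics/s5.png

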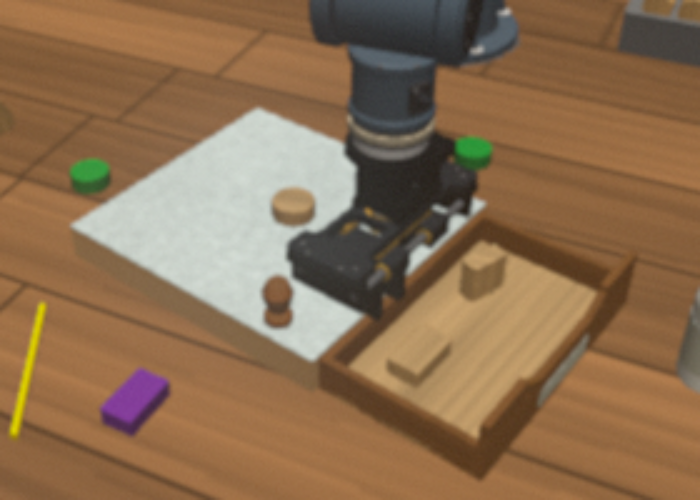

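The oblong lies flat in the drawer at about (418,357). The disc at (292,207) is next.

>>> drive_tool(deltas=[[[0,0,-30,0,0,0],[0,0,-30,0,0,0],[-36,-11,0,0,0,0],[-36,-11,0,0,0,0],[-36,-11,0,0,0,0],[-36,-11,0,0,0,0],[-36,-12,0,0,0,0],[-36,-12,0,0,0,0]]])

```text
time: 10.82
position: [0.5292, -0.0393, 0.1298]
tool_rot: [0.782, 0.624, -0.0, 0.0]
ft_force: [0.1, -1.1, -0.8]
grip_width: 0.0255
grip_force: 0.0
```

>>> drive_tool(deltas=[[[0,0,0,0,0,0],[0,0,0,0,0,0],[0,0,25,0,0,0],[0,0,25,0,0,0],[0,0,10,0,0,0],[0,0,0,0,0,0],[0,0,0,0,0,0]]])

```text
time: 11.4
position: [0.5306, -0.0369, 0.0692]
tool_rot: [0.781, 0.624, -0.0, -0.0]
ft_force: [-0.7, 0.4, -0.3]
grip_width: 0.0252
grip_force: 0.0
```

```bash
python3 -c "
from h import *
st()"
```

```text
t 11.4 board x -11 y -46 z 69 tool y ang -12.774548586164066 zax [-0.001  0.    -1.   ] 0.025247885129249407
```

>>> drive_tool(deltas=[[[8,0,0,0,0,0],[8,0,0,0,0,0],[8,0,0,0,0,0],[10,0,0,0,0,0],[12,0,0,0,0,0],[12,0,0,0,0,0],[12,0,0,0,0,0],[12,0,0,0,0,0]]])

```text
time: 12.07
position: [0.5489, 0.0439, 0.0697]
tool_rot: [0.782, 0.624, 0.0, 0.0]
ft_force: [-0.2, -0.3, 0.2]
grip_width: 0.0253
grip_force: 0.3
```

>>> drive_tool(deltas=[[[12,0,0,0,0,0],[12,0,0,0,0,0],[12,0,0,0,0,0],[12,0,0,0,0,0],[12,0,0,0,0,0],[12,0,0,0,0,0],[12,0,0,0,0,0],[12,0,0,0,0,0]]])

```text
time: 12.73
position: [0.5702, 0.1372, 0.0695]
tool_rot: [0.782, 0.624, -0.0, -0.0]
ft_force: [-1.0, -1.1, 0.9]
grip_width: 0.0251
grip_force: 0.3
```

>>> drive_tool(deltas=[[[12,0,0,0,0,0],[12,0,0,0,0,0],[10,0,0,0,0,0],[6,0,0,0,0,0],[0,0,0,0,0,0],[0,0,0,0,0,0]]])

```text
time: 13.23
position: [0.5788, 0.1752, 0.0695]
tool_rot: [0.781, 0.624, -0.0, 0.0]
ft_force: [-0.1, 0.1, 0.3]
grip_width: 0.0251
grip_force: 0.0
```

```bash
python3 -c "
from h import *
st()
c=eyes.camera('scene');cv2.imwrite('pics/s6.png',cv2.resize(c['img'][130:330,170:450],None,fx=2.5,fy=2.5)[...,::-1])"
```

```text
t 13.2 board x -11 y 171 z 69 tool y ang -12.79473575024317 zax [-0. -0. -1.] 0.02507760837294446
```

View pics/s6.png

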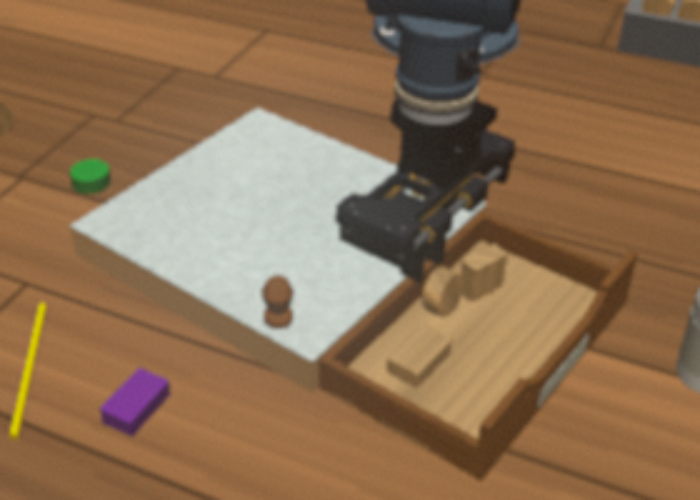

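The disc is in the drawer too, standing or leaning near the wall at about (440,290). I'm lifting away, then checking that it stays.

>>> drive_tool(deltas=[[[0,0,-15,0,0,0],[0,0,-30,0,0,0],[0,0,-30,0,0,0],[-30,0,-20,0,0,0],[-40,0,0,0,0,0],[-40,0,0,0,0,0],[-40,0,0,0,0,0],[0,0,0,0,0,0]]])

```text
time: 13.95
position: [0.5439, 0.0222, 0.1648]
tool_rot: [0.784, 0.621, -0.001, 0.0]
ft_force: [-0.2, 0.6, 0.4]
grip_width: 0.0252
grip_force: 0.0
```

>>> drive_tool(deltas=[[[0,0,0,0,0,0],[0,0,0,0,0,0],[0,0,0,0,0,0],[0,0,0,0,0,0],[0,0,0,0,0,0],[0,0,0,0,0,0],[0,0,0,0,0,0],[0,0,0,0,0,0]]])

```text
time: 14.62
position: [0.5456, 0.0293, 0.1645]
tool_rot: [0.781, 0.624, -0.0, -0.0]
ft_force: [-0.1, -0.1, -0.3]
grip_width: 0.025
grip_force: 0.0
```

```bash
python3 -c "
from h import *
st()
a=[cv2.resize(eyes.camera(n)['img'][s],(500,360)) for n,s in (('scene',np.s_[200:320,300:460]),('top',np.s_[130:265,150:338]))]
cv2.imwrite('pics/s7.png',cv2.resize(np.hstack(a),(800,300))[...,::-1])"
```

```text
t 14.6 board x -11 y 21 z 164 tool y ang -12.778154511660416 zax [-0.  0. -1.] 0.02502195711065611
```

View pics/s7.png

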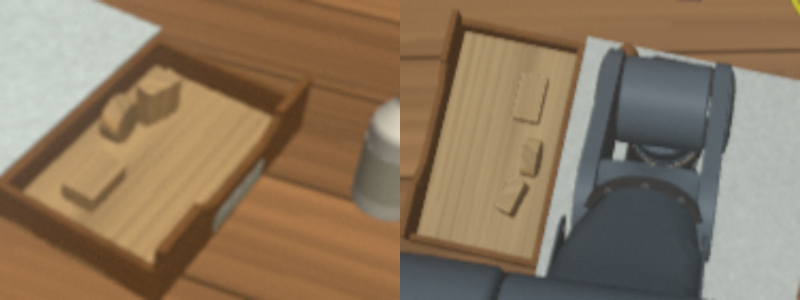

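The left half (scene) and right half (top) both show all three pieces inside the drawer. The oblong is flat, and the disc and square are on edge, clear of the walls. The finial is still standing.

```bash
python3 -c "
from h import *
print(ticket.hand_in())"
```

```text
the job is handed in; nothing more can be done
None
```

I swept all three beech pieces into the drawer and handed the job in at about 15 s. In the last pictures the oblong lay flat, the disc and square stood on edge, and I never touched the finial, glue bottle or handrail piece; the hand-in returned no verdict.

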